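# Offer a blind bearing cap, bore up, to the bench oiler

## Robot

A 6-joint arm with a two-finger parallel gripper is mounted at the origin on a cart in front of the work surface, level with it; the furniture and walls round the work are solid. World frame = base frame: x ahead of the robot, y to its left, z up, the work surface at z = 0. Lengths are in mm, angles in rad, forces in N, time in s.
With the tool pointing down it reaches from about 350 to 875 mm from the base axis. Payload 4.2 kg.
Tool frame: the origin (TCP) lies midway between the tips of the shut fingers; the grasp point (between the pads) lies 19 mm behind it; z points along the fingers, y is the line along which they close (so a half turn about z gives the same grasp; the last joint's range is limited). The gripper opens to 85 mm and grips with 20 to 120 N. Pads are 22 mm wide; open, the fingers measure 114 mm over their backs; the gripper's body (76 mm by 85 mm) begins 54 mm behind the grasp point. The pads swing forward as they close: fully open they stand 13 mm farther back than shut.
Start: joints at [-0.912, 0.385, 0.008, 0, -1.194, -0.259], TCP at [243.284, -575.684, 231.312] pointing down, gripper open.
Joint ranges: [-3.14, 3.14], [-1.21, 2.06], [-1.07, 1.41], [-3.16, 2.05], [-2.99, -0.16], [-3.1, 3.1]. Speed limits (rad/s): [2.79, 2.79, 3.14, 3.14, 3.14, 3.14].

## Interface

Orientations are given as a unit quaternion [x, y, z, w].
In Python, from bench import arm gives the robot as it stands. The module is installed in compiled form; this text tells all that it offers.
- The arm moves only by the shell command python3 -m handwheel 'ROWS' [OPENING]. ROWS is JSON, a list of rows, each an object of numbers: "x", "y", "z": the shift along the world's x, y, z each as a share of 20 cm, from -1 to 1; "ax", "ay", "az": the turn, a rotation vector about the world's x, y, z each as a share of 90 degrees, from -1 to 1. In form: [{"x": .., "y": .., "z": .., "ax": .., "ay": .., "az": ..}, ...]. A call has exactly 8 rows; each row shifts and turns the commanded pose from where the row before left it; what a row does not reach is not made up. A row lasts 1/10 s, in which the tool goes at most 50 mm and 8.59 degrees, less where a joint would pass 70% of its speed; a pose out of reach is approached as far as the arm can. A call with a number of a shift or a turn outside -1 to 1 is refused whole. A call with a gripper value outside its range is refused whole. OPENING is the opening, from -1 (shut) to 1 (fully open), set as the call begins (- or left out, the last holds). The fingers move at their own pace and stop on an object; the grip force is fixed at half the most. Time passes only in rows, so rows that do not move let the fingers close, or fill a call up. It gives the time, the measured TCP pose, the force, the opening and the grip force at its end, in the units of the state.
- arm.read_state(): the state, without advancing time (a new reading comes with each control period).
- arm.get_image(name): name is "scene" or "top" or "wrist"; returns the picture (400x640x3 uint8, red, green, blue); there is no depth.
- arm.camera_params(name): a dict with "K" (3x3 intrinsics, pixels), "k1" (the pictures are not rectified: a ray, as slopes to the right and down, at radius r is drawn at 1 + k1 r^2 times it, then the intrinsics apply), "position" and "orientation" of the camera in the world. Camera axes: x right, y down, z forward; pixel columns grow to the right and rows downward; lengths in mm; the calibration is good to about 2 mm. A picture is of the moment at which its call begins: read the wrist's pose just before it. camera_params takes no time and is no camera call; for the wrist camera it gives the pose at the moment of the call.
- arm.job_done(): hands the job in; it is judged then, once.
The state is a dict: "clock": time; "joints": joint angles; "joint_vel": joint speeds; "joint_efforts": joint torques, N m; "position": TCP position; "ee_rot": TCP orientation; "contact_force": force on the tool from outside, world axes, zero at the start; "wrist_torque": the same for the moment, N m; "gripper_width": finger opening in mm; "grasp_force": force on a finger pad.
Only numpy, scipy, OpenCV 4.12 (cv2) and the standard library are available. Lean on these libraries where they do the work, as an engineer would, in place of code of your own. Each camera call takes 0.05 s, during which the arm holds its last target. There are 200 camera calls.

## Task

The spindle bearing cap of the key machine is ready for its oil. Fold the stiff lid of the grey spares tin up until it stands upright, take out the brass bearing cap and turn it so that its blind bore faces straight up (both ends look the same from outside, so find out which end is bored), then raise it under the bench oiler so that the spout goes down into the bore and the bore's floor pushes the sprung spout up by more than half of its travel. Finish holding the cap there in the gripper, still and level, with the spout pushed up; leave the lid standing and the other things where they lie.

Things in the scene. Friction and masses are not known exactly. Their poses are not given: they have to be found in the camera images.
- spares_tin: Grey sheet-metal tray 150 x 150 mm, walls 32 mm high and 2.5 mm thick, floor 2.5 mm thick; fixed. Origin: centre of its underside. Its +x points away from the robot, to the rim where the lid is hinged; the hinge line runs along its y at x = +76.5 mm, z = +33 mm. To its left stand a key cutter (0.23 m high) and a lamp (from 0.34 m up), to its right a tall milling machine.
- tin_lid (a joint): Stiff friction hinge of the tin's lid, rad: 0 shut, 1.57 upright, at most 1.95. Starts between 0.75 and 1.1 and stays where it is left (0.17 N m of friction, 1 to 2 N at the lid's edge). The lid is a plate 152 mm long from the hinge, 154 mm wide, 2.5 mm thick, its free edge turned down 8 mm towards the tin.
- lid_edge (a point): Middle of the lid's free edge, 152 mm from the hinge line; moves with the lid.
- bearing_cap: Loose brass bearing cap, 44 mm long, 200 g: a 32 x 32 mm square section 24 mm long between two round necks, 30 mm across and 10 mm long. One end has a blind bore 18 mm wide, 30 mm deep; the other is closed. Origin: middle of the cap; +x points along the axis out of the bore. Starts lying on a flat near the tin's middle, axis level 19 mm above the desk, bore pointing any way.
- bore_floor (a point): Centre of the bore's closed floor, on the cap's axis, 8 mm from the cap's origin towards its closed end. x axis as the cap's.
- bore_mouth (a point): Centre of the bore's mouth, on the cap's axis, 22 mm from the cap's origin.
- bench_oiler: Bench oiler, fixed. Origin: on the desk straight below the spout. A steel column on a foot 100 x 100 mm stands 130 mm from there along its +x (away from the robot); 307 to 325 mm up an arm reaches to the oil glass (48 mm across, 303 to 401 mm up), and a guide tube (13 mm, with a 17 mm nut) hangs down from it to 226 mm. The milling machine, 0.42 m high, stands between it and the tin.
- spout_tip (a point): Round lower end of the oiler's spout, a steel pin 6 mm in diameter that hangs straight down, 170 mm above the desk when at rest; rises with the spout.
- spout (a joint): How far the sprung spout is pushed up, m: 0 = at rest, 0.010 = the stop. It needs about 2 N to start and 4 N at the stop, and springs back.
- drip_lid: White round plastic lid, 108 mm across, 10 mm high, lying under the spout as a drip dish; fixed.
- oil_bottle: Small white oil bottle with a red spike, 41 mm across, 112 mm high, standing on the desk; bystander. Origin: its underside.
- padlock_40: Brass padlock, 50 x 57 x 13 mm, lying on the desk; bystander. Origin: its underside.
- tape_roll: Black roll of tape, 62 mm across, 19 mm high, lying on the desk; bystander. Origin: its underside.
- cutter_wheel: Steel cutter wheel, 60 mm across, 10 mm high, lying on the desk; bystander. Origin: its underside.
Things that resemble listed ones, but are neither listed nor needed, are in the scene too. There is more than one size of the bearing_cap; the job needs the larger.

How it is judged:
By the outcome, as a careful person would: the job done as asked, in the order asked, and still so for the second after the job is handed in, while the arm keeps its last pose, push and grip.
It also fails if it takes over 72 s, if anything falls off the work surface, if the arm or the gripper's body presses on something with over 40 N, if the wrist force passes 120 N, or if a joint passes its speed limit or range.

## Working session

There is one attempt and no reset: what is moved stays moved. The work goes in short steps, Python scripts to look and compute and a shell command to move; the robot and the scene stay as the last step left them, time stands still between calls to the robot, and variables do not carry over. Pictures are saved under pics/ and viewed, at most 10 in all, crops included, and the job is handed in when it is done.

```bash
mkdir -p pics; ls
python3 - <<'E'
from bench import arm
import cv2,numpy as np
for n in("scene","top"):
    im=arm.get_image(n); cv2.imwrite(f"pics/{n}0.png",im[:,:,::-1])
    p=arm.camera_params(n); print(n,{k:np.round(v,4).tolist() for k,v in p.items()})
s=arm.read_state();print({k:np.round(v,3).tolist() for k,v in s.items()})
p=arm.camera_params("wrist");print({k:np.round(v,4).tolist() for k,v in p.items()})
E
```

```text
pics
scene {'K': [[401.1348, 0.0, 321.6659], [0.0, 401.1348, 200.1321], [0.0, 0.0, 1.0]], 'k1': 0.0116, 'position': [-322.7909, 650.176, 587.8605], 'orientation': [-0.3791, 0.7437, -0.4911, 0.2491]}
top {'K': [[450.5532, 0.0, 321.0776], [0.0, 450.5532, 191.6324], [0.0, 0.0, 1.0]], 'k1': -0.1156, 'position': [436.7056, 19.2919, 1234.9787], 'orientation': [-0.6953, 0.7171, -0.0253, 0.0408]}
{'clock': 0.1, 'joints': [-0.912, 0.386, 0.007, -0.0, -1.194, -0.259], 'joint_vel': [-0.0, -0.001, 0.001, 0.002, -0.0, 0.0], 'joint_efforts': [-0.0, -39.332, 18.893, 4.198, -0.003, 0.0], 'position': [243.085, -575.223, 230.321], 'ee_rot': [-0.198, 0.98, 0.001, -0.0], 'contact_force': [-0.067, 0.288, -0.817], 'wrist_torque': [0.016, -0.042, -0.033], 'grasp_force': 0.0, 'gripper_width': 85.261}
{'K': [[280.3974, 0.0, 315.8874], [0.0, 280.3974, 197.5971], [0.0, 0.0, 1.0]], 'k1': -0.0274, 'position': [182.558, -600.3067, 373.3084], 'orientation': [0.5481, 0.826, 0.1105, 0.0714]}
```

View pics/scene0.png

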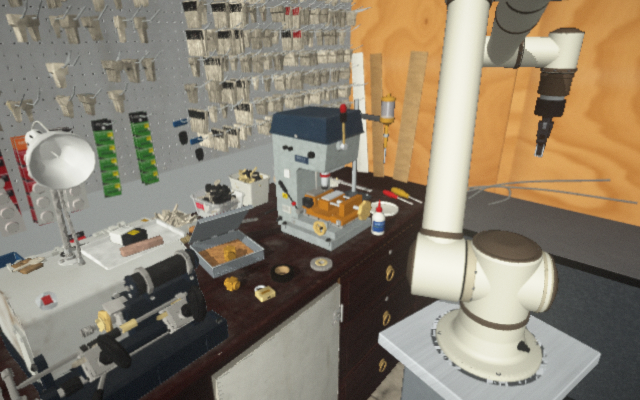

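View pics/top0.png

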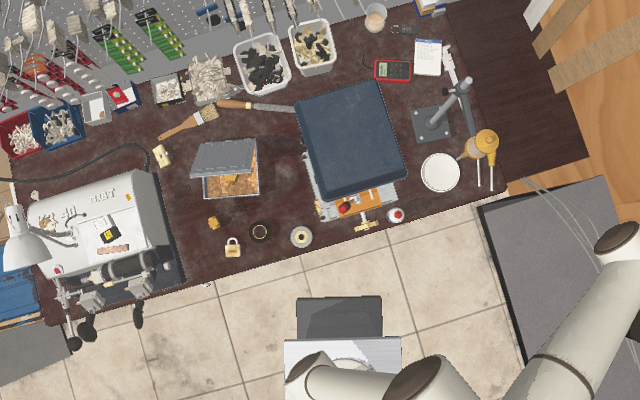

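The scene shows the tin at scene px (230,250) with its lid half open, and the oiler's amber glass at (387,110). In the top view the tin is at (230,180), the white drip lid at (440,172) and the oiler column at (435,120). There are two cap candidates: a brass one on the desk at top px (213,222), and one inside the tin at about (235,180). I'll enlarge both to compare them.

```bash
cat > h.py <<'E'
import numpy as np,cv2
from bench import arm
from scipy.spatial.transform import Rotation as R
def cam(n): 
    p=arm.camera_params(n); return np.array(p["K"]),p["k1"],np.array(p["position"]),R.from_quat(p["orientation"])
def ray(c,u,v):
    K,k,p,r=c; d=np.array([(u-K[0,2])/K[0,0],(v-K[1,2])/K[1,1]]); s=d.copy()
    for _ in range(20): s=d/(1+k*(s@s))
    return r.apply([*s,1])
def plane(c,u,v,z=0):
    d=ray(c,u,v); return c[2]+d*(z-c[2][2])/d[2]
def proj(c,P):
    K,k,p,r=c; q=r.inv().apply(np.atleast_2d(P)-p); s=q[:,:2]/q[:,2:]; s=s*(1+k*(s**2).sum(1,keepdims=True))
    return s*[K[0,0],K[1,1]]+K[:2,2]
def tri(c1,uv1,c2,uv2):
    a,b=ray(c1,*uv1),ray(c2,*uv2); A=np.c_[a,-b]; t=np.linalg.lstsq(A,c2[2]-c1[2],rcond=None)[0]
    P,Q=c1[2]+a*t[0],c2[2]+b*t[1]; return (P+Q)/2,np.linalg.norm(P-Q)
def crop(im,x0,y0,w,h,f): return cv2.resize(im[y0:y0+h,x0:x0+w],None,fx=f,fy=f,interpolation=cv2.INTER_CUBIC)
E
python3 - <<'E'
from h import *
t=cv2.imread("pics/top0.png");s=cv2.imread("pics/scene0.png")
o=np.hstack([crop(t,175,130,100,75*1,4),crop(s,180,200,100,75,4)])
o2=np.hstack([crop(t,400,75,100,125,4)[:300*2][:500],crop(s,355,85,50,62,8)[:500,:400]])
m=min(o2.shape[0],296); o2=o2[-300:] if 0 else cv2.resize(o2,(480,300))
c=np.zeros((600,800,3),np.uint8);c[:300]=o;c[300:,:480]=o2;c[300:600,480:]=cv2.resize(crop(t,195,205,80,75,4),(320,300));cv2.imwrite("pics/c1.png",c)
c=cam("top")
for n,u,v,z in [("drip",440,172,10),("tin",235,182,19),("padlock",233,247,10),("smallcap",213,222,15),("col foot",433,123,10),("bottle",396,215,50),("mill",352,140,420)]: print(n,plane(c,u,v,z).round())
E
```

```text
Traceback (most recent call last):
ValueError: all the input array dimensions except for the concatenation axis must match exactly, but along dimension 0, the array at index 0 has size 500 and the array at index 1 has size 496
```

Run:
```python
from h import *
t=cv2.imread("pics/top0.png");s=cv2.imread("pics/scene0.png")
c=np.zeros((600,800,3),np.uint8);c[:300]=np.hstack([crop(t,175,130,100,75,4),crop(s,180,200,100,75,4)])
c[300:,:400]=crop(t,410,95,100,75,4)+0; c[300:600,400:]=crop(s,340,85,100,75,4);cv2.imwrite("pics/c1.png",c)
c=cam("top")
for n,u,v,z in [("drip",440,172,10),("tin",235,182,19),("padlock",233,247,10),("smallcap",213,222,15),("col foot",433,123,10),("bottle",396,215,50),("mill",352,140,420)]: print(n,plane(c,u,v,z).round())
```

```text
drip [ 596. -284.   10.]
tin [585. 279.  19.]
padlock [408. 289.  10.]
smallcap [478. 343.  15.]
col foot [ 734. -273.   10.]
bottle [ 480. -151.   50.]
mill [607. -24. 420.]
```

View pics/c1.png

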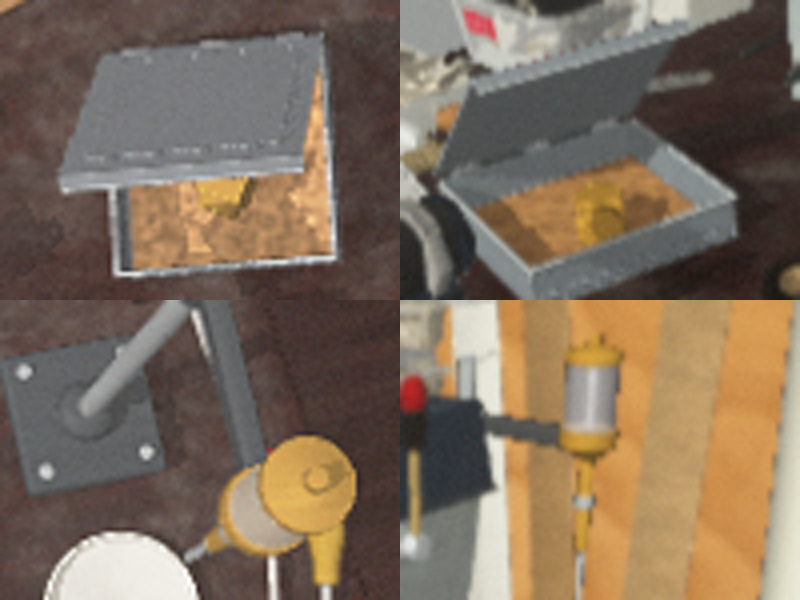

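The top-left panel shows the lid covering the rear of the tin, with its free edge at crop (60,185)–(305,165). A brass cap sits in the tin at crop (222,190), and in the scene view at (600,212). The bottom panels show the oiler: the spout pin's tip is near top px (456,160), and the drip lid is below it. The cap in the tin fits, because the task puts the needed one at the tin's middle. The cap on the desk at top px (213,222) is the decoy. I'll check sizes with numbers next.

Run:
```python
from h import *
T,S=cam("top"),cam("scene")
f=lambda x,y:(175+x/4,130+y/4); g=lambda x,y:(180+(x-400)/4,200+y/4)
nl=plane(T,*f(118,274),32);nr=plane(T,*f(335,261),32);print("near corners",nl,nr,np.linalg.norm(nl-nr))
d=nr-nl; yaw=np.arctan2(d[0],-d[1]);print("yaw",yaw) # tin -y = d
ux=np.array([np.cos(yaw),np.sin(yaw),0]);
c=(nl+nr)/2+ux*75;print("tin c",c)
print("scene near corners",plane(S,*g(533,270),32),plane(S,*g(738,198),32))
print("lid corners tri:",tri(T,f(60,182),S,g(440,172)), tri(T,f(305,165),S,g(668,45)))
h=c+ux*76.5;h[2]=33
for a in np.arange(.7,1.15,.1):
    e=h-ux*152*np.cos(a)+[0,0,152*np.sin(a)];uy=np.array([-ux[1],ux[0],0])
    print(round(a,2),e.round(),proj(T,[e+uy*77,e-uy*77]).round(1).ravel(),proj(S,[e+uy*77,e-uy*77]).round(1).ravel())
print("targets T",f(60,182),f(305,165),"S",g(440,172),g(668,30))
for u,v in [(456,159.5)]: print("tip@170",plane(T,u,v,170))
P=plane(T,456,159.5,170);print(proj(S,P))
print("cap scene",plane(S,*g(600,210),19))
# decoy width
```

```text
near corners [541.35797307 361.16437184  32.        ] [545.53548446 212.23967227  32.        ] 148.98328008673295
yaw 0.028043811477868507
tin c [618.41723862 288.80503224  32.        ]
scene near corners [537.24729526 361.56246078  32.        ] [540.79544393 213.66181157  32.        ]
lid corners tri: (array([600.3565094 , 388.90236239,  82.01350709]), np.float64(6.947545394472357)) (array([601.5716515 , 221.27425023, 125.17116278]), np.float64(13.74451381485074))
0.7 [579. 288. 131.] [192.1 181.5 252.7 177.7] [201.8 227.1 256.4 211.4]
0.8 [589. 288. 142.] [190.6 176.9 251.8 173. ] [199.7 221.6 254.2 206.4]
0.9 [600. 288. 152.] [189.2 171.8 250.9 167.8] [197.5 216.5 252.  201.7]
1.0 [613. 289. 161.] [188.  166.3 250.  162.2] [195.1 211.6 249.6 197.3]
1.1 [626. 289. 168.] [186.9 160.5 249.2 156.4] [192.8 207.2 247.1 193.3]
targets T (190.0, 175.5) (251.25, 171.25) S (190.0, 243.0) (247.0, 207.5)
tip@170 [ 604.01956246 -284.96870639  170.        ]
[[383.65913627 162.67154559]]
cap scene [602.29910613 288.29289505  19.        ]
```

```bash
python3 -m handwheel '[{"x":0.1,"y":0.2,"az":-0.03},{"x":0.1,"y":0.2,"az":-0.03},{"x":0.1,"y":0.2,"az":-0.03},{"x":0.1,"y":0.2,"az":-0.03},{"x":0.1,"y":0.2,"az":-0.03},{"x":0.1,"y":0.2,"az":-0.03},{"x":0.1,"y":0.2,"az":-0.03},{"y":0.2,"az":-0.03}]' -1
python3 -m handwheel '[{"y":0.24},{"y":0.24},{"y":0.24},{"y":0.24},{"y":0.24},{"y":0.24},{"y":0.24},{"y":0.24}]'
```

```text
invalid input at $[0]: expected keys x, y, z, ax, ay, az
invalid input at $[0]: expected keys x, y, z, ax, ay, az
```

```bash
python3 -m handwheel '[{"x":0.1,"y":0.2,"z":0,"ax":0,"ay":0,"az":-0.03},{"x":0.1,"y":0.2,"z":0,"ax":0,"ay":0,"az":-0.03},{"x":0.1,"y":0.2,"z":0,"ax":0,"ay":0,"az":-0.03},{"x":0.1,"y":0.2,"z":0,"ax":0,"ay":0,"az":-0.03},{"x":0.1,"y":0.2,"z":0,"ax":0,"ay":0,"az":-0.03},{"x":0.1,"y":0.2,"z":0,"ax":0,"ay":0,"az":-0.03},{"x":0.1,"y":0.2,"z":0,"ax":0,"ay":0,"az":-0.03},{"x":0,"y":0.2,"z":0,"ax":0,"ay":0,"az":-0.03}]' -1
python3 -m handwheel '[{"x":0,"y":0.24,"z":0,"ax":0,"ay":0,"az":0},{"x":0,"y":0.24,"z":0,"ax":0,"ay":0,"az":0},{"x":0,"y":0.24,"z":0,"ax":0,"ay":0,"az":0},{"x":0,"y":0.24,"z":0,"ax":0,"ay":0,"az":0},{"x":0,"y":0.24,"z":0,"ax":0,"ay":0,"az":0},{"x":0,"y":0.24,"z":0,"ax":0,"ay":0,"az":0},{"x":0,"y":0.24,"z":0,"ax":0,"ay":0,"az":0},{"x":0,"y":0.24,"z":0,"ax":0,"ay":0,"az":0}]'
```

```text
clock: 0.9
position: [384.9, -254.0, 230.9]
ee_rot: [-0.011, 1.0, -0.0, 0.0]
contact_force: [-0.5, 0.6, -0.1]
gripper_width: 0.0
grasp_force: 0.0
clock: 1.7
position: [382.5, 130.1, 231.4]
ee_rot: [-0.012, 1.0, 0.0, 0.0]
contact_force: [2.0, 0.2, 0.3]
gripper_width: -0.0
grasp_force: 0.0
```

```bash
python3 -m handwheel '[{"x":0.15,"y":0.2,"z":0,"ax":0,"ay":0,"az":0},{"x":0.15,"y":0.2,"z":-0.05,"ax":0,"ay":0,"az":0},{"x":0.15,"y":0.2,"z":-0.1,"ax":0,"ay":0,"az":0},{"x":0.1,"y":0.2,"z":-0.15,"ax":0,"ay":0,"az":0},{"x":0,"y":0,"z":-0.15,"ax":0,"ay":0,"az":0},{"x":0,"y":0,"z":0,"ax":0,"ay":0,"az":0},{"x":0,"y":0,"z":0,"ax":0,"ay":0,"az":0},{"x":0,"y":0,"z":0,"ax":0,"ay":0,"az":0}]'
python3 - <<'E'
from h import *
cv2.imwrite("pics/w1.png",arm.get_image("wrist")[:,:,::-1])
W=cam("wrist");print(W[2],W[3].as_matrix().round(2).tolist(),arm.read_state()["joints"])
E
```

```text
clock: 2.5
position: [489.8, 281.9, 147.1]
ee_rot: [-0.011, 1.0, 0.001, 0.001]
contact_force: [0.4, 0.5, 0.3]
gripper_width: -0.1
grasp_force: 0.0
[423.55168065 280.84411672 290.14510744] [[-0.02, 0.96, 0.26], [1.0, 0.02, 0.01], [0.0, 0.26, -0.96]] [ 8.09178059e-01  3.56948705e-01 -2.62440778e-01  5.53992130e-04
 -9.47513689e-01 -2.35765441e+00]
```

View pics/w1.png

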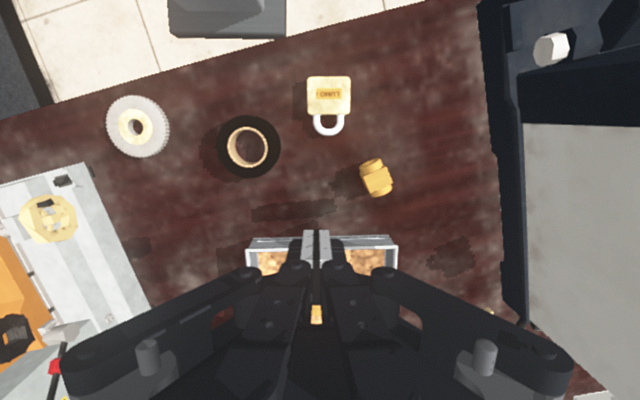

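```bash
python3 -m handwheel '[{"x":0.1,"y":0.03,"z":-0.08,"ax":0,"ay":0,"az":0},{"x":0.1,"y":0,"z":0,"ax":0,"ay":0,"az":0},{"x":0.1,"y":0,"z":0,"ax":0,"ay":0,"az":0},{"x":0.1,"y":0,"z":0,"ax":0,"ay":0,"az":0},{"x":0.1,"y":0,"z":0.02,"ax":0,"ay":0,"az":0},{"x":0.1,"y":0,"z":0.03,"ax":0,"ay":0,"az":0},{"x":0.1,"y":0,"z":0.04,"ax":0,"ay":0,"az":0},{"x":0.08,"y":0,"z":0.04,"ax":0,"ay":0,"az":0}]'
python3 -m handwheel '[{"x":0.04,"y":0,"z":0,"ax":0,"ay":0,"az":0},{"x":0.03,"y":0,"z":0,"ax":0,"ay":0,"az":0},{"x":0.02,"y":0,"z":0,"ax":0,"ay":0,"az":0},{"x":0.02,"y":0,"z":0,"ax":0,"ay":0,"az":0},{"x":0,"y":0,"z":0,"ax":0,"ay":0,"az":0},{"x":0,"y":0,"z":0,"ax":0,"ay":0,"az":0},{"x":0,"y":0,"z":0,"ax":0,"ay":0,"az":0},{"x":0,"y":0,"z":0,"ax":0,"ay":0,"az":0}]'
python3 - <<'E'
from h import *
t=arm.get_image("top")[:,:,::-1];s=arm.get_image("scene")[:,:,::-1]
cv2.imwrite("pics/t2.png",np.hstack([crop(t,165,110,100,120,4),crop(s,170,160,100,120,4)]))
c=np.array([617,288.5,0]);yaw=.028;ux=np.array([np.cos(yaw),np.sin(yaw),0]);uy=np.array([-ux[1],ux[0],0]);h=c+ux*76.5;h[2]=33
for a in (1.37,1.47,1.57,1.67):
    e=h-ux*152*np.cos(a)+[0,0,152*np.sin(a)]
    print(a,((proj(cam("top"),[e+uy*77,e-uy*77])-[165,110])*4).round().ravel(),((proj(cam("scene"),[e+uy*77,e-uy*77])-[170,160])*4+[400,0]).round().ravel())
E
```

```text
clock: 3.35
position: [645.8, 287.5, 157.5]
ee_rot: [-0.011, 1.0, 0.001, 0.001]
contact_force: [-1.9, -0.3, -0.5]
gripper_width: -0.1
grasp_force: 0.6
clock: 4.15
position: [667.0, 287.9, 155.0]
ee_rot: [-0.011, 1.0, -0.0, 0.0]
contact_force: [0.2, 0.5, -0.2]
gripper_width: 0.2
grasp_force: 0.0
1.37 [ 80. 138. 331. 120.] [467. 151. 682. 100.]
1.47 [ 78. 113. 329.  95.] [458. 141. 672.  91.]
1.57 [ 77.  88. 328.  70.] [450. 133. 662.  84.]
1.67 [ 77.  64. 327.  46.] [442. 127. 653.  79.]
```

View pics/t2.png

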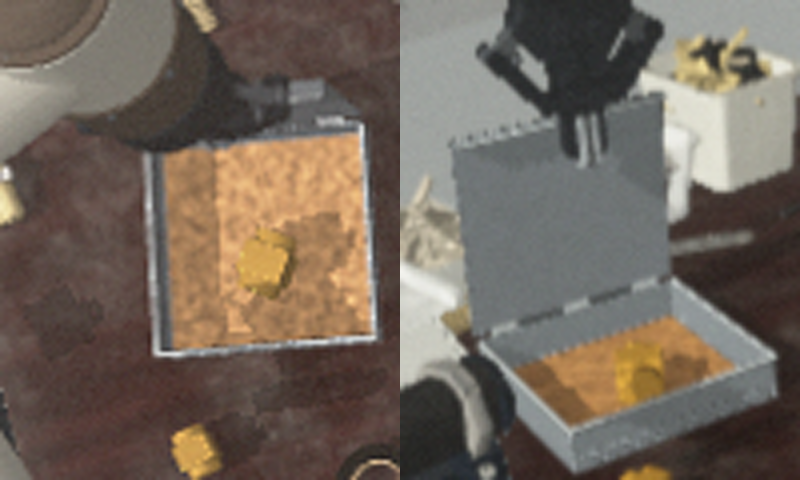

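The lid stands at about 1.5 rad. Its top edge in the scene crop runs (452,145)–(662,97). The cap is in full view at top-crop (265,262), slightly turned, and it's clearly bigger than the desk one at (195,452). I'll push 7 mm further, back off and look at the cap.

```bash
python3 -m handwheel '[{"x":0.02,"y":0,"z":0,"ax":0,"ay":0,"az":0},{"x":0.02,"y":0,"z":0,"ax":0,"ay":0,"az":0},{"x":0,"y":0,"z":0,"ax":0,"ay":0,"az":0},{"x":0,"y":0,"z":0,"ax":0,"ay":0,"az":0},{"x":-0.05,"y":0,"z":0,"ax":0,"ay":0,"az":0},{"x":-0.1,"y":0,"z":0.06,"ax":0,"ay":0,"az":0},{"x":0,"y":0,"z":0,"ax":0,"ay":0,"az":0},{"x":0,"y":0,"z":0,"ax":0,"ay":0,"az":0}]' 1
python3 - <<'E'
from h import *
w=arm.get_image("wrist")[:,:,::-1];cv2.imwrite("pics/w2full.png",w)
W=cam("wrist");p=proj(W,[[602,288,19]])[0];print(p,W[2])
x,y=int(max(0,p[0]-100)),int(max(0,p[1]-75));print(x,y)
cv2.imwrite("pics/w2.png",crop(w,x,y,200,150,4))
E
```

```text
clock: 5.05
position: [645.0, 288.3, 168.1]
ee_rot: [-0.012, 1.0, 0.001, 0.001]
contact_force: [0.8, -0.2, 0.3]
gripper_width: 85.4
grasp_force: 0.0
[315.51960724 144.84037438] [579.17131391 287.27360347 310.35630016]
215 69
```

View pics/w2.png

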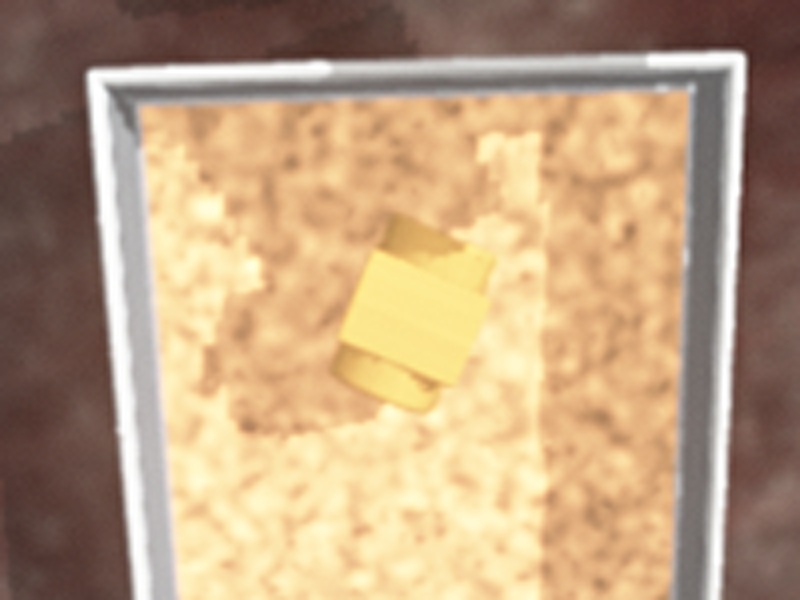

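The crop shows the cap's square top face with corners at about (375,250), (490,293), (455,385) and (340,342). The necks are at the upper right and lower left ends, and no bore is visible from above.

Run:
```python
from h import *
W=cam("wrist");C=np.array([plane(W,215+x/4-.4,69+y/4-.4,34.5) for x,y in[(375,250),(490,293),(455,385),(340,342)]])
print(C.round(1),C.mean(0)); e=np.linalg.norm(np.roll(C,-1,0)-C,axis=1);print(e)
a=(C[2]+C[3]-C[0]-C[1]); print("axis ang(deg)",np.degrees(np.arctan2(a[1],a[0])))
b=C[1]-C[0];print(np.degrees(np.arctan2(b[1],b[0])))
q=arm.read_state();print(R.from_quat(q["ee_rot"]).as_matrix().round(3),q["joints"])
n=[plane(W,215+x/4-.4,69+y/4-.4,32) for x,y in[(89,71),(744,54)]];print(n)
```

```text
[[587.9 280.8  34.5]
 [597.4 308.8  34.5]
 [620.  301.1  34.5]
 [610.1 272.6  34.5]] [603.86649432 290.81307462  34.5       ]
[29.57107527 23.8546176  30.17737662 23.62797275]
axis ang(deg) -19.58022882034689
71.23172130469702
[[-1.    -0.023  0.001]
 [-0.023  1.     0.001]
 [-0.001  0.001 -1.   ]] [ 6.48169160e-01  5.65920976e-01  1.45118518e-01 -5.75842411e-05
 -1.14897034e+00 -2.19578510e+00]
[array([548.56532933, 213.30054493,  32.        ]), array([541.24831284, 365.91556078,  32.        ])]
```

```bash
python3 -m handwheel '[{"x":-0.07,"y":0.007,"z":-0.06,"ax":0,"ay":0,"az":-0.076},{"x":-0.07,"y":0.007,"z":-0.06,"ax":0,"ay":0,"az":-0.076},{"x":-0.065,"y":0.001,"z":-0.1,"ax":0,"ay":0,"az":-0.076},{"x":0,"y":0,"z":-0.18,"ax":0,"ay":0,"az":0},{"x":0,"y":0,"z":-0.15,"ax":0,"ay":0,"az":0},{"x":0,"y":0,"z":-0.12,"ax":0,"ay":0,"az":0},{"x":0,"y":0,"z":0,"ax":0,"ay":0,"az":0},{"x":0,"y":0,"z":0,"ax":0,"ay":0,"az":0}]'
```

```text
clock: 5.9
position: [604.6, 290.8, 32.9]
ee_rot: [0.167, 0.986, -0.0, 0.0]
contact_force: [-0.1, 0.3, 0.5]
gripper_width: 85.7
grasp_force: 0.0
```

```bash
python3 -m handwheel '[{"x":0,"y":0,"z":-0.08,"ax":0,"ay":0,"az":0},{"x":0,"y":0,"z":-0.065,"ax":0,"ay":0,"az":0},{"x":0,"y":0,"z":0,"ax":0,"ay":0,"az":0},{"x":0,"y":0,"z":0,"ax":0,"ay":0,"az":0},{"x":0,"y":0,"z":0,"ax":0,"ay":0,"az":0},{"x":0,"y":0,"z":0,"ax":0,"ay":0,"az":0},{"x":0,"y":0,"z":0,"ax":0,"ay":0,"az":0},{"x":0,"y":0,"z":0,"ax":0,"ay":0,"az":0}]'
python3 -m handwheel '[{"x":0,"y":0,"z":0,"ax":0,"ay":0,"az":0},{"x":0,"y":0,"z":0,"ax":0,"ay":0,"az":0},{"x":0,"y":0,"z":0,"ax":0,"ay":0,"az":0},{"x":0,"y":0,"z":0,"ax":0,"ay":0,"az":0},{"x":0,"y":0,"z":0,"ax":0,"ay":0,"az":0},{"x":0,"y":0,"z":0,"ax":0,"ay":0,"az":0},{"x":0,"y":0,"z":0,"ax":0,"ay":0,"az":0},{"x":0,"y":0,"z":0,"ax":0,"ay":0,"az":0}]' -1
python3 -m handwheel '[{"x":-0.05,"y":0,"z":0.2,"ax":0,"ay":0,"az":0},{"x":-0.1,"y":0,"z":0.25,"ax":0,"ay":0,"az":0},{"x":-0.12,"y":0,"z":0.2,"ax":0,"ay":0,"az":0},{"x":-0.15,"y":0,"z":0.2,"ax":0,"ay":0,"az":0},{"x":-0.15,"y":0,"z":0.15,"ax":0,"ay":0,"az":0},{"x":-0.1,"y":0,"z":0.1,"ax":0,"ay":0,"az":0},{"x":0,"y":0,"z":0,"ax":0,"ay":0,"az":0},{"x":0,"y":0,"z":0,"ax":0,"ay":0,"az":0}]'
python3 - <<'E'
from h import *
w=arm.get_image("wrist")[:,:,::-1];t=arm.get_image("top")[:,:,::-1];cv2.imwrite("pics/w3full.png",w)
W=cam("wrist");s=arm.read_state();r=R.from_quat(s["ee_rot"]).as_matrix();P=np.array(s["position"])
ends=[P-19*r[:,2]+k*22*r[:,0] for k in(1,-1)];p=proj(W,ends);print(p,s["joints"])
x,y=int(p[0,0]-60),int(p[0,1]-70)
sc=arm.get_image("scene")[:,:,::-1];o=np.hstack([crop(w,x,y,100,120,4),crop(sc,170,160,100,120,4)]);cv2.imwrite("pics/w3.png",o)
E
```

```text
clock: 6.7
position: [604.3, 290.9, 4.4]
ee_rot: [0.167, 0.986, 0.0, 0.0]
contact_force: [0.3, 0.5, -0.9]
gripper_width: 85.2
grasp_force: 0.0
clock: 7.5
position: [604.3, 291.0, 4.3]
ee_rot: [0.167, 0.986, 0.0, 0.0]
contact_force: [0.3, 0.6, 0.8]
gripper_width: 31.1
grasp_force: 60.2
clock: 8.3
position: [471.0, 290.7, 220.2]
ee_rot: [0.167, 0.986, 0.0, -0.0]
contact_force: [0.5, 1.0, -2.4]
gripper_width: 31.0
grasp_force: 60.0
[[313.98285237 219.73708099]
 [314.15011315 301.10806809]] [ 8.44491334e-01  2.74871133e-01 -1.86484642e-01 -5.67713795e-04
 -1.11252789e+00 -2.75111352e+00]
```

View pics/w3.png

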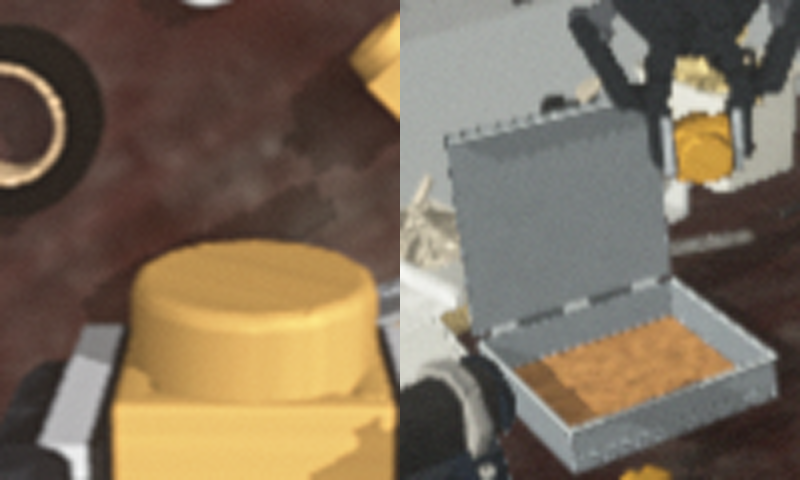

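The visible end (left panel, ellipse at (255,285)) is closed, so the bore is at the far end, along tool −x. In the scene panel the lid still stands, with its top-left corner at (447,138), and the tin is empty. Next I'll carry the cap round the front of the mill while turning the tool.

```bash
python3 -m handwheel '[{"x":-0.15,"y":-0.05,"z":0.05,"ax":0,"ay":0,"az":0.03},{"x":-0.15,"y":-0.12,"z":0.05,"ax":0,"ay":0,"az":0.03},{"x":-0.1,"y":-0.2,"z":0.05,"ax":0,"ay":0,"az":0.03},{"x":0,"y":-0.24,"z":0.05,"ax":0,"ay":0,"az":0.03},{"x":0,"y":-0.24,"z":0,"ax":0,"ay":0,"az":0.03},{"x":0,"y":-0.24,"z":0,"ax":0,"ay":0,"az":0.03},{"x":0,"y":-0.24,"z":0,"ax":0,"ay":0,"az":0.03},{"x":0,"y":-0.24,"z":0,"ax":0,"ay":0,"az":0.03}]'
python3 -m handwheel '[{"x":0,"y":-0.24,"z":0,"ax":0,"ay":0,"az":0.03},{"x":0,"y":-0.24,"z":0,"ax":0,"ay":0,"az":0.03},{"x":0,"y":-0.24,"z":0,"ax":0,"ay":0,"az":0.03},{"x":0,"y":-0.24,"z":0,"ax":0,"ay":0,"az":0.03},{"x":0,"y":-0.24,"z":0,"ax":0,"ay":0,"az":0.03},{"x":0,"y":-0.24,"z":0,"ax":0,"ay":0,"az":0.03},{"x":0.1,"y":-0.1,"z":0,"ax":0,"ay":0,"az":0.03},{"x":0.1,"y":0,"z":0,"ax":0,"ay":0,"az":0}]'
python3 -c "
from h import *
s=arm.read_state();print(s['joints'],R.from_quat(s['ee_rot']).as_matrix().round(3))"
```

```text
clock: 9.25
position: [391.2, -25.2, 259.7]
ee_rot: [-0.022, 1.0, -0.0, -0.001]
contact_force: [0.9, 0.2, -2.3]
gripper_width: 31.4
grasp_force: 60.1
clock: 10.05
position: [431.2, -334.7, 258.2]
ee_rot: [-0.182, 0.983, 0.001, -0.002]
contact_force: [-0.5, -0.0, -1.4]
gripper_width: 31.2
grasp_force: 60.1
[-3.62856447e-01  2.33091407e-01 -1.41732776e-01  3.81379745e-04
 -1.19968428e+00 -8.41855817e-01] [[-0.934 -0.358 -0.004]
 [-0.358  0.934  0.001]
 [ 0.003  0.002 -1.   ]]
```

```bash
python3 -m handwheel '[{"x":0,"y":0,"z":0,"ax":0.03,"ay":-0.078,"az":0},{"x":0,"y":0,"z":0,"ax":0.03,"ay":-0.078,"az":0},{"x":0,"y":0,"z":0,"ax":0.03,"ay":-0.078,"az":0},{"x":0,"y":0,"z":0,"ax":0.03,"ay":-0.078,"az":0},{"x":0,"y":0,"z":0,"ax":0.03,"ay":-0.078,"az":0},{"x":0,"y":0,"z":0,"ax":0.03,"ay":-0.078,"az":0},{"x":0,"y":0,"z":0,"ax":0,"ay":0,"az":0},{"x":0,"y":0,"z":0,"ax":0,"ay":0,"az":0}]'
python3 -c "
from h import *
s=arm.read_state();print(np.round(s['joints'],3),R.from_quat(s['ee_rot']).as_matrix().round(3))"
```

```text
clock: 10.85
position: [430.4, -332.8, 258.9]
ee_rot: [-0.169, 0.909, 0.069, 0.376]
contact_force: [0.5, 0.3, -1.6]
gripper_width: 31.3
grasp_force: 60.2
[-0.821  0.172 -0.153 -0.84  -1.075 -0.028] [[-0.661 -0.359  0.659]
 [-0.255  0.933  0.253]
 [-0.706 -0.001 -0.708]]
```

```bash
python3 -m handwheel '[{"x":0,"y":0,"z":0,"ax":0.03,"ay":-0.078,"az":0},{"x":0,"y":0,"z":0,"ax":0.03,"ay":-0.078,"az":0},{"x":0,"y":0,"z":0,"ax":0.03,"ay":-0.078,"az":0},{"x":0,"y":0,"z":0,"ax":0.03,"ay":-0.078,"az":0},{"x":0,"y":0,"z":0,"ax":0.03,"ay":-0.078,"az":0},{"x":0,"y":0,"z":0,"ax":0.03,"ay":-0.078,"az":0},{"x":0,"y":0,"z":0,"ax":0,"ay":0,"az":0},{"x":0,"y":0,"z":0,"ax":0,"ay":0,"az":0}]'
python3 - <<'E'
from h import *
s=arm.read_state();r=R.from_quat(s['ee_rot']).as_matrix();print(np.round(s['joints'],3),r.round(3))
# rotvec to bring bore (-toolx) to up
b=-r[:,0];v=np.cross(b,[0,0,1]);print("level err deg",np.degrees(np.arcsin(np.linalg.norm(v))),"rotvec share",v/(np.pi/2))
w=arm.get_image("wrist")[:,:,::-1];t=arm.get_image("top")[:,:,::-1];sc=arm.get_image("scene")[:,:,::-1]
cv2.imwrite("pics/x4.png",np.vstack([np.hstack([cv2.resize(w,(400,250)),cv2.resize(t,(400,250))]),np.hstack([crop(sc,350,80,100,87,4),crop(t,425,125,100,87,4)])]))
E
```

```text
clock: 11.65
position: [432.1, -330.9, 259.2]
ee_rot: [-0.131, 0.695, 0.129, 0.695]
contact_force: [0.6, 0.1, -1.1]
gripper_width: 30.9
grasp_force: 60.3
[-1.226  0.48  -0.259 -1.553 -1.589  0.742] [[ 0.001 -0.362  0.932]
 [-0.002  0.932  0.362]
 [-1.    -0.002 -0.   ]]
level err deg 0.1408193815363344 rotvec share [ 0.00150674  0.00042177 -0.        ]
```

View pics/x4.png

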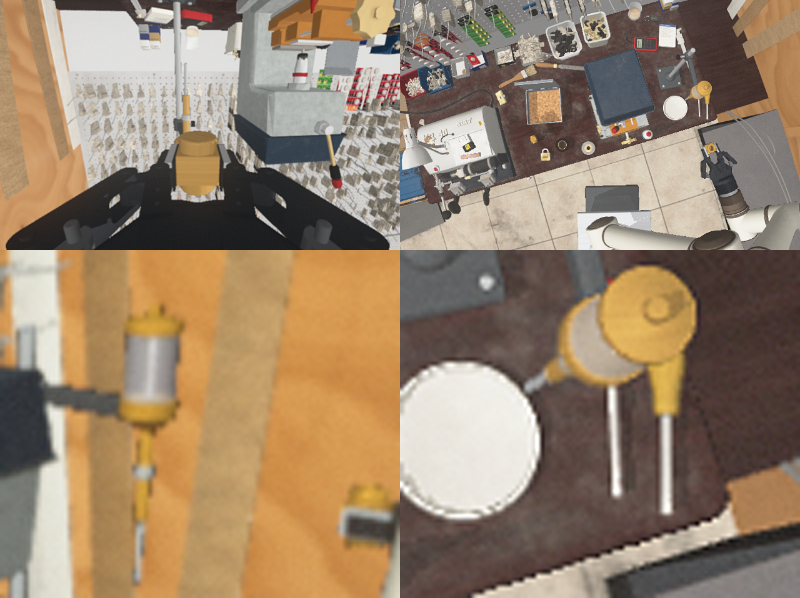

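Bore is level to 0.14° and pointing up. The wrist panel shows the cap at (197,160). The scene crop shows the spout tip at (135,583), which is scene px (383.8,163.3) and agrees with the top-view estimate of (604,−285,170). The yellow tools with white shafts at crop (613,440) and (665,460) lie on the desk and aren't the spout. I'll go down and approach.

```bash
python3 -m handwheel '[{"x":0.05,"y":0,"z":-0.12,"ax":0,"ay":0,"az":0},{"x":0.08,"y":0.02,"z":-0.14,"ax":0,"ay":0,"az":0},{"x":0.1,"y":0.02,"z":-0.14,"ax":0,"ay":0,"az":0},{"x":0.1,"y":0.03,"z":-0.12,"ax":0,"ay":0,"az":0},{"x":0.1,"y":0.03,"z":-0.12,"ax":0,"ay":0,"az":0},{"x":0.08,"y":0.02,"z":0,"ax":0,"ay":0,"az":0},{"x":0.05,"y":0.02,"z":0,"ax":0,"ay":0,"az":0},{"x":0,"y":0,"z":0,"ax":0,"ay":0,"az":0}]'
python3 - <<'E'
from h import *
T,S,W=cam("top"),cam("scene"),cam("wrist")
print(tri(T,(456.75-.4,159.5-.4),S,(383.75-.4,163.25-.4)))
w=arm.get_image("wrist")[:,:,::-1];cv2.imwrite("pics/w5full.png",w)
p=proj(W,[[604,-285,170],[604,-285,226]]);print(p,np.round(arm.read_state()["joints"],2))
s=arm.read_state();r=R.from_quat(s["ee_rot"]).as_matrix();P=np.array(s["position"])
print("mouth px",proj(W,[P-14.2*r[:,2]-22*r[:,0]]))
x,y=int(p[0,0]-100),max(0,int(p[0,1]-70));print(x,y)
o=np.hstack([crop(w,x,y,200,150,4)[:, 100:700],crop(arm.get_image("top")[:,:,::-1],435,130,50,150,4)]);cv2.imwrite("pics/w5.png",o)
E
```

```text
clock: 12.6
position: [544.8, -302.5, 134.9]
ee_rot: [-0.133, 0.693, 0.127, 0.698]
contact_force: [-0.2, -0.5, -1.5]
gripper_width: 31.1
grasp_force: 60.3
(array([ 605.50508356, -285.80968877,  168.85120765]), np.float64(1.0703974751461423))
[[308.39825563 252.10793793]
 [308.38797598 311.81690814]] [-1.04  0.75 -0.23 -1.71 -1.49  1.  ]
mouth px [[314.7808488  295.47577104]]
208 182
```

View pics/w5.png

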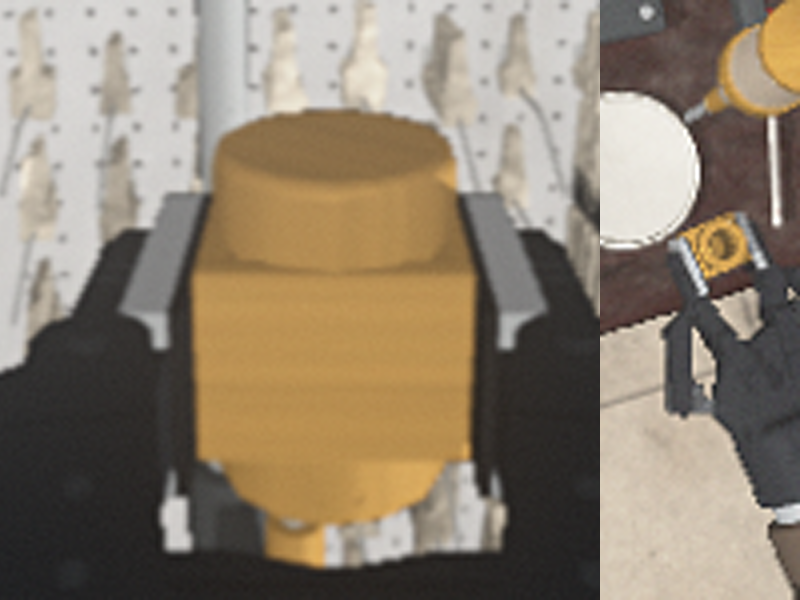

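The wrist crop shows the closed end facing down. The top crop shows the open bore facing up at (722,241), about top px (465.5,190), and the spout tip at (695,115). I'll compare the bore centre in the top view with the pose I expect.

Run:
```python
from h import *
T=cam("top");t=arm.get_image("top")
s=arm.read_state();r=R.from_quat(s["ee_rot"]).as_matrix();P=np.array(s["position"]);m=P-14.2*r[:,2]-22*r[:,0];print("pred mouth",m,proj(T,m))
g=cv2.cvtColor(t,cv2.COLOR_RGB2HSV);print("V rows:")
y0,x0=182,456;print(g[y0:y0+16,x0:x0+20,2])
print(t[152:164,450:464].mean(2).astype(int))
b=-r[:,0];v=np.cross(b,[0,0,1]);print("lvl",v)
```

```text
pred mouth [ 529.8231131  -308.4572531   156.06619362] [[465.81268039 190.49249392]]
V rows:
[[231 149  73  64  86  88  91  87  85  82  78  80  85  92 103 103 102 103
   95  91]
 [223  98  66  84  82  87  88  89  86  82 117 166 136 116 134 117 100 102
   99  90]
 [148  72  80  89  83  84  85  97 138 225 163 172 150 119 162 138  90  97
  101 105]
 [ 85  84  85  84  84  73 136 168 182 219 185 157 143 115 170 148  88  75
   96 101]
 [ 87  90  83 111 220 164 188 211 212 218 214 206 196 154 142 149  90  57
   80  91]
 [ 93 117 221 208 185 186 216 213 215 161 160 206 223 205 171 152 140  82
   73  91]
 [209 213 225 210 137 215 213 146 126 112 126 169 193 228 196 160 145  88
   59  72]
 [125 224 220 154 224 216 198 159 148 105 105 132 175 192 216 193 166 124
   54  63]
 [138 148 219 153 233 212 171 167 170 144 104 125 178 197 227 190 147 148
   86  61]
 [213 105 223 160 244 209 162 169 172 171 110 128 172 196 231 185 141 167
  122  57]
 [217 139 210 163 243 216 228 168 168 167 117 108 123 180 227 180  95 144
  138  80]
 [211 215 114 194 191 223 209 129 165 161 103 104 128 195 213 184 136 16
[... 404 characters left out ...]
 82 102]
 [ 72  77  85  87  88  85  86  81  77  78  80  89 106 125]
 [ 60  75  75  81  88  93  80  77  82  81  90 117 121 127]
 [ 80  61  62  68  80  92  82  76  77  78 112 153 130 130]
 [220 129  63  68  69  80  81  76  87 123 146 157 126 123]
 [241 221 126  63  69  62  77 127 135 162 160 123 121 110]
 [230 228 214 158  72  57 130 163 162 161 129  86 103  80]
 [234 232 226 226 160  61 156 162 131 121  82  69  65  68]
 [234 238 232 226 227 116 110 116  72  58  69  75  69  73]
 [233 234 238 234 232 216 104  56  65  61  71  70  77  78]
 [233 233 233 238 229 233 228  71  60  62  63  72  81  80]
 [233 234 233 234 234 227 249 118  58  65  67  75  77  81]]
lvl [ 0.00521514  0.0069151  -0.        ]
```

```bash
python3 -m handwheel '[{"x":0.08,"y":0.025,"z":0,"ax":0.0033,"ay":0.0044,"az":0},{"x":0.08,"y":0.025,"z":0,"ax":0,"ay":0,"az":0},{"x":0.08,"y":0.025,"z":0,"ax":0,"ay":0,"az":0},{"x":0.08,"y":0.025,"z":0,"ax":0,"ay":0,"az":0},{"x":0.045,"y":0.01,"z":0,"ax":0,"ay":0,"az":0},{"x":0,"y":0,"z":0,"ax":0,"ay":0,"az":0},{"x":0,"y":0,"z":0,"ax":0,"ay":0,"az":0},{"x":0,"y":0,"z":0,"ax":0,"ay":0,"az":0}]'
python3 - <<'E'
from h import *
T=cam("top");S=cam("scene")
s=arm.read_state();r=R.from_quat(s["ee_rot"]).as_matrix();P=np.array(s["position"]);m=P-14.2*r[:,2]-22*r[:,0];print(P,"mouth",m,"bore",-r[:,0].round(4),"F",np.round(s["contact_force"],2),np.round(s["joints"],2))
pt=proj(T,m)[0];ps=proj(S,m)[0];print(pt,ps)
o=np.hstack([crop(arm.get_image("top")[:,:,::-1],425,120,66,80,6),crop(arm.get_image("scene")[:,:,::-1],350,120,66,80,6)]);cv2.imwrite("pics/t6.png",o)
E
```

```text
clock: 13.55
position: [616.1, -281.3, 132.2]
ee_rot: [-0.128, 0.696, 0.13, 0.695]
contact_force: [-0.7, 0.6, -1.8]
gripper_width: 31.4
grasp_force: 60.3
[ 616.1491489  -281.30789942  132.24506723] mouth [ 602.93281412 -286.4699559   154.25237665] bore [ 0.0017 -0.0031  1.    ] F [-0.65  0.63 -1.8 ] [-0.92  0.77 -0.18 -1.8  -1.41  0.96]
[454.87927085 160.9788084 ] [383.91235048 167.09700123]
```

View pics/t6.png

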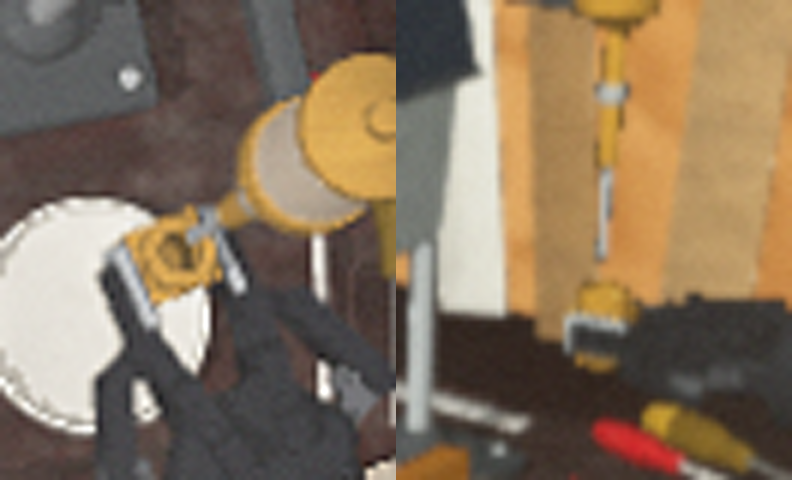

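Scene crop: the pin tip at (601,258) is right above the cap top at (605,285). Top crop: the tip at (190,238) is over the bore at (178,250), which matches the 16 mm height gap. It's aligned to about 2 mm, so I'll raise it, first to just below floor contact.

```bash
python3 -m handwheel '[{"x":0.008,"y":0.002,"z":0.02,"ax":0,"ay":0,"az":0},{"x":0,"y":0,"z":0.03,"ax":0,"ay":0,"az":0},{"x":0,"y":0,"z":0.03,"ax":0,"ay":0,"az":0},{"x":0,"y":0,"z":0.03,"ax":0,"ay":0,"az":0},{"x":0,"y":0,"z":0.02,"ax":0,"ay":0,"az":0},{"x":0,"y":0,"z":0,"ax":0,"ay":0,"az":0},{"x":0,"y":0,"z":0,"ax":0,"ay":0,"az":0},{"x":0,"y":0,"z":0,"ax":0,"ay":0,"az":0}]'
python3 -m handwheel '[{"x":0,"y":0,"z":0.02,"ax":0,"ay":0,"az":0},{"x":0,"y":0,"z":0.02,"ax":0,"ay":0,"az":0},{"x":0,"y":0,"z":0.02,"ax":0,"ay":0,"az":0},{"x":0,"y":0,"z":0.02,"ax":0,"ay":0,"az":0},{"x":0,"y":0,"z":0.01,"ax":0,"ay":0,"az":0},{"x":0,"y":0,"z":0,"ax":0,"ay":0,"az":0},{"x":0,"y":0,"z":0,"ax":0,"ay":0,"az":0},{"x":0,"y":0,"z":0,"ax":0,"ay":0,"az":0}]'
```

```text
clock: 14.45
position: [618.1, -280.7, 158.2]
ee_rot: [-0.128, 0.696, 0.13, 0.695]
contact_force: [-0.6, 0.3, -1.6]
gripper_width: 31.0
grasp_force: 60.3
clock: 15.25
position: [618.1, -280.7, 176.3]
ee_rot: [-0.128, 0.696, 0.13, 0.695]
contact_force: [-0.1, -0.0, -2.5]
gripper_width: 30.8
grasp_force: 60.3
```

The spout is in the bore without touching. Next I'll push the floor up in two steps.

```bash
python3 -m handwheel '[{"x":0,"y":0,"z":0.01,"ax":0,"ay":0,"az":0},{"x":0,"y":0,"z":0.01,"ax":0,"ay":0,"az":0},{"x":0,"y":0,"z":0.005,"ax":0,"ay":0,"az":0},{"x":0,"y":0,"z":0,"ax":0,"ay":0,"az":0},{"x":0,"y":0,"z":0,"ax":0,"ay":0,"az":0},{"x":0,"y":0,"z":0,"ax":0,"ay":0,"az":0},{"x":0,"y":0,"z":0,"ax":0,"ay":0,"az":0},{"x":0,"y":0,"z":0,"ax":0,"ay":0,"az":0}]'
python3 -m handwheel '[{"x":0,"y":0,"z":0.01,"ax":0,"ay":0,"az":0},{"x":0,"y":0,"z":0.01,"ax":0,"ay":0,"az":0},{"x":0,"y":0,"z":0,"ax":0,"ay":0,"az":0},{"x":0,"y":0,"z":0,"ax":0,"ay":0,"az":0},{"x":0,"y":0,"z":0,"ax":0,"ay":0,"az":0},{"x":0,"y":0,"z":0,"ax":0,"ay":0,"az":0},{"x":0,"y":0,"z":0,"ax":0,"ay":0,"az":0},{"x":0,"y":0,"z":0,"ax":0,"ay":0,"az":0}]'
```

```text
clock: 16.05
position: [618.1, -280.7, 181.3]
ee_rot: [-0.128, 0.696, 0.13, 0.695]
contact_force: [0.2, 0.7, -4.9]
gripper_width: 31.0
grasp_force: 60.3
clock: 16.85
position: [618.1, -280.7, 185.4]
ee_rot: [-0.128, 0.695, 0.13, 0.695]
contact_force: [0.1, 0.0, -4.6]
gripper_width: 31.5
grasp_force: 60.3
```

Run:
```python
from h import *
F=[]
for i in range(20):
    arm.get_image("wrist"); s=arm.read_state();F.append([*s["contact_force"],s["position"][2]])
print(np.mean(F,0),np.std(F,0)/20**.5)
r=R.from_quat(s["ee_rot"]).as_matrix();print("bore",-r[:,0],np.abs(s["joint_vel"]).max())
t=arm.get_image("scene")[:,:,::-1];u=arm.get_image("top")[:,:,::-1]
cv2.imwrite("pics/z7.png",np.hstack([crop(t,355,110,66,80,6),crop(t,170,150,110,133,3.6)[:480,:396]]))
```

```text
[ -0.89236039   0.75025266  -5.4672507  185.4794222 ] [0.11805413 0.13370246 0.12074981 0.0056753 ]
bore [ 0.00117059 -0.0027476   0.99999554] 0.0038694593536436747Traceback (most recent call last):
  File "<stdin>", line 8, in <module>
    return _nx.concatenate(arrs, 1, dtype=dtype, casting=casting)
           ~~~~~~~~~~~~~~~^^^^^^^^^^^^^^^^^^^^^^^^^^^^^^^^^^^^^^^
ValueError: all the input array dimensions except for the concatenation axis must match exactly, but along dimension 0, the array at index 0 has size 480 and the array at index 1 has size 479
```

The mean force is −5.47 N. Less the cap's weight, that's about 3.5 N, which puts the spout about 7.5 mm up. This agrees with the pose, where the floor is at 177.5 mm against a 170 mm rest height. The cap is level and still, so I'm handing in.

```bash
python3 -c "
from bench import arm
print(arm.job_done())"
```

```text
the job is handed in; nothing more can be done
None
```

I handed the job in with the cap held level and still, bore up, and the spout pushed up about 7.5 of its 10 mm (worked out from force and arm pose). The lid was upright, about 1.57 rad, when last seen after the grasp. I didn't touch the other things, but I took no final picture of them or the lid. No verdict came back.

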